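Roll the slats of a print block home

ROBOT

A 6-joint arm with a two-finger parallel gripper is mounted at the origin on the work surface. World frame = base frame: x ahead of the robot, y to its left, z up, the work surface at z = 0. Lengths are in m, angles in rad, forces in N, time in s.
With the tool pointing down it reaches from about 0.4 to 0.825 m from the base axis. Payload 7 kg.
Tool frame: the origin (TCP) lies at the centre of the arm's flange, where the gripper is bolted on; the fingertips stand 178 mm ahead of it and the grasp point (between the pads) lies ahead of it (tcp_to_grasp is the z of the grasp point in the tool frame, in m); z points along the fingers, x is the direction in which the jaws open and shut, and the axes are right-handed (so a half turn about z gives the same grasp; the last joint's range is limited). The gripper opens to 88 mm and grips with 3 to 60 N. Pads are 19 mm wide; open, the fingers measure 130 mm over their backs; the gripper's body (78 mm by 193 mm) begins 47 mm behind the grasp point.
Start: joints at [0.288, 0.359, 0.012, 0, -1.224, -0.288], TCP at [0.675, -0, 0.405] pointing down, gripper open.
Joint ranges: [-3.07, 3.07], [-1.43, 2.12], [-1.02, 1.25], [-3.03, 1.67], [-3.05, -0], [-3.03, 3.03]. Speed limits (rad/s): [2.39, 2.39, 3.01, 3.14, 3.14, 3.14].

INTERFACE

Orientations are given as [roll, pitch, yaw] about the fixed x, y, z axes, in that order (R = Rz(yaw) Ry(pitch) Rx(roll)).
In Python, from station import get_state, grab_frame, job_done, tcp_to_grasp gives the robot as it stands.
- The arm moves only by the tool drive_tool, never from a script. Its argument "moves" is a list of rows, each a list of 7 numbers: the shift along the tool's x, y, z in mm, then the turn, a rotation vector about the tool's x, y, z in degrees, then the closure, from -1 (fully open) to 1 (shut), so that 0 is half open. In form: [[dx, dy, dz, ax, ay, az, claw], ...]. A call has 1 to 12 rows; each row is the pose to reach, as a shift and turn from the pose commanded when the call began, along the tool's axes at that moment; what a row does not reach only later rows make up. A row lasts 1/8 s, in which the tool goes at most 62.5 mm and 10.7 degrees, less where a joint would pass 70% of its speed; a pose out of reach is approached as far as the arm can. A call with a gripper value outside its range is refused whole. The fingers move at their own pace and stop on an object; "grip_force" is the grip in N (left out, the last holds). Time passes only in rows, so rows that repeat a pose let the fingers close. It gives the time, the measured TCP pose, the force and the opening at its end, in the units of the state.
- get_state(): the state, without advancing time (a new reading comes with each control period).
- grab_frame(name): name is "scene" or "side" or "wrist"; returns a dict with "img" (420x560x3 uint8, red, green, blue), "range_z" (420x560 float32, m along the optical axis (not along the pixel's ray), 0 where there is no reading), "fovy" (degrees; the focal length in pixels is half the picture's height over the tangent of half this angle, whatever the lens; pixels are square), "cx", "cy" (the principal point, pixels), "rvec" (rotation vector, rad) and "tvec" (3), from world to camera coordinates, as OpenCV has them. Camera axes: x right, y down, z forward; pixel columns grow to the right and rows downward; lengths in m; the calibration is good to about 2 mm. A picture is of the moment at which its call begins.
- job_done(): hands the job in, once; it reports no verdict.
The state is a dict: "t": time; "q": joint angles; "qd": joint speeds; "joint_efforts": joint torques, N m; "eef_pos": TCP position; "ee_rot": TCP orientation; "force": force on the tool from outside, world axes, zero at the start; "moment": the same for the moment, N m; "width": finger opening in m.
Only numpy, scipy, OpenCV 4.12 (cv2) and the standard library are available. Lean on these libraries where they do the work, as an engineer would, in place of code of your own. Each camera call takes 0.05 s, during which the arm holds its last target. There are 200 camera calls.

TASK

Take the hand roller from its stand and press all six wooden slats of the print block fully home in their frame by rolling it along the block from one end slat to the other, with a steady downward push of about 12 N and never more than 30 N. Set the drum down only on an end slat and lift it only from an end slat, never part-way; press the slats with the drum alone. Then put the roller back upright on its stand with both feet on the rails and let go, leaving the other things on the table where they are.

Things in the scene. Friction and masses are not known exactly. Their poses are not given: they have to be found in the camera images.
- roller_grip (a point): Centre of the hand roller's wooden grip: a flat upright block 26 mm thick along x (the rolling direction), 60 mm wide along y (parallel to the drum's axle), 48 mm tall. An aluminium bridge (30 x 82 mm) begins 24 mm below this point. Roller: 0.28 to 0.46 kg in all, the same both ways round.
- drum_mid (a point): Centre of the drum, on its axle, 58 mm below roller_grip; axes of the grip (does not spin with the drum).
- drum: The roller's black rubber drum, radius 24 mm, 48 mm wide, turning freely on its axle (y); origin at its centre. Its underside lies 82 mm below roller_grip.
- roller: The roller's yoke and grip; origin 82 mm below roller_grip, at the drum's underside; z up. Its two side plates (y = +-36 mm, 10 mm thick, 36 mm long in x) end in flat feet 12 mm above the drum's underside, 70 mm below roller_grip.
- frame_top (a point): Centre of the print block's wooden frame, level with its rim's top, 26 mm above the table. x: along the block (the way to roll), y: across. 174 x 116 mm outside, rim 10 mm wide. It holds six flat wooden slats side by side along x, each 24 mm long in x, 90 mm in y, centred at x = -62.5, -37.5, -12.5, 12.5, 37.5, 62.5 mm.
- slat0 (a joint): Slat at x = -62.5 mm: height above fully home, m (3 to 5 mm at the start, 0 = home on a hard stop). Fully home, all slat tops are level, 0 to 8 mm above the rim: this level depends on packing that is not measured and must be felt.
- slat1 (a joint): Slat at x = -37.5 mm, as slat0. Every slat slides only straight down, stiffly: it takes 4.5 to 6 N on that slat (plus 40 N per m/s of its speed), and it stays where it is left.
- slat2 (a joint): Slat at x = -12.5 mm, as slat0.
- slat3 (a joint): Slat at x = 12.5 mm, as slat0.
- slat4 (a joint): Slat at x = 37.5 mm, as slat0.
- slat5 (a joint): Slat at x = 62.5 mm, as slat0.
- stand_top (a point): Centre of the roller's grey stand (84 x 116 mm), level with the tops of its two rails, 22 mm above the table. The rails (y = +-41.5 mm, 22 mm wide, along x) carry the roller's feet, the drum hanging free between. Lips 6 mm high leave about 7 mm play each way in x and 6 mm in y. Parked: roller_grip 70 mm straight above this point, roller's y along the stand's y, either way round.
- jar_mid (a point): Small closed glass jar, 56 mm across, 70 mm tall, a bystander; point half-way up.
- cup_mid (a point): White open cup, 70 mm across, 75 mm tall, a bystander; point half-way up.
- soap_mid (a point): White round soap, 52 mm across, 22 mm tall, a bystander; point half-way up.
Not all that is in view belongs to the job. Leave any blue or pink look-alike of the roller alone.

How it is judged:
On the way, in this order (a step that is already met when the one before it is completed fails the run):
1. the drum is pressed on one of the two end slats (over 7 N), the rest of the block still proud ((x of drum_mid in the frame of frame_top above 0.048 m or x of drum_mid in the frame of frame_top below -0.048 m) and x of drum_mid in the frame of frame_top between -0.08 and 0.08 m and y of drum_mid in the frame of frame_top between -0.045 and 0.045 m and z of drum_mid in the frame of frame_top between 0.015 and 0.045 m and contact force between drum and anything else above 7 N and value of joint each of slat2, slat3 above 0.002 m), for 0.1 s.
2. the drum is pressed on the middle of the block (over 7 N) (x of drum_mid in the frame of frame_top between -0.02 and 0.02 m and y of drum_mid in the frame of frame_top between -0.045 and 0.045 m and z of drum_mid in the frame of frame_top between 0.015 and 0.045 m and contact force between drum and anything else above 7 N), for 0.1 s.
3. all six slats are fully home, the drum still pressed (over 7 N) on an end slat (value of joint each of slat0, slat1, slat2, slat3, slat4, slat5 below 0.0015 m and (x of drum_mid in the frame of frame_top above 0.048 m or x of drum_mid in the frame of frame_top below -0.048 m) and x of drum_mid in the frame of frame_top between -0.08 and 0.08 m and y of drum_mid in the frame of frame_top between -0.045 and 0.045 m and z of drum_mid in the frame of frame_top between 0.015 and 0.045 m and contact force between drum and anything else above 7 N), for 0.1 s.
At the end, for the whole second after the job is handed in: All six slats are within 1.5 mm of fully home, and the roller stands released and at rest upright in its stand, feet on the rails (centre within 15 mm of the stand's, tilt below 0.12 rad, turned less than 0.25 rad from the stand) (value of joint each of slat0, slat1, slat2, slat3, slat4, slat5 below 0.0015 m and horizontal distance between roller_grip and stand_top below 0.015 m and z of roller_grip in the frame of stand_top below 0.076 m and angle between roller_grip's own z axis and vertical below 0.12 rad and angle between the y axis of roller_grip and the y axis of stand_top, either way round below 0.25 rad and linear speed of roller below 0.02 m/s); the robot touches nothing.
It fails at once if the drum is pressed with more than 30 N (contact force between drum and anything else above 30 N).
It fails at once if the drum is lifted off, or set down on, the block part-way along (its underside 21 to 55 mm above the rim, away from the end slats) (x of drum_mid in the frame of frame_top between -0.042 and 0.042 m and y of drum_mid in the frame of frame_top between -0.045 and 0.045 m and z of drum_mid in the frame of frame_top between 0.045 and 0.079 m).
It fails at once if the fingers or the arm press on the slats or frame (contact force between any of the fingers, the arm and bed above 1 N or contact force between any of the fingers, the arm and frame above 1 N).
It fails at once if the jar, cup or soap is pushed out of place (30 mm) or knocked over (distance of any of jar_mid, cup_mid, soap_mid from where it was at the start of the episode above 0.03 m or angle between any of jar_mid, cup_mid, soap_mid's own z axis and vertical above 0.4 rad).
It also fails if it takes over 72 s, if anything falls off the work surface, if the arm or the gripper's body presses on something with over 40 N, if the wrist force passes 120 N, or if a joint passes its speed limit or range.

## Working session

There is one attempt and no reset: what is moved stays moved. The work goes in short steps, Python scripts to look and compute and a tool call to move; the robot and the scene stay as the last step left them, time stands still between calls to the robot, and variables do not carry over. Pictures are saved under pics/ and viewed, about 8 in all and at most 12, crops included, and the job is handed in when it is done.

Besides the shell and the picture viewer there is one more tool, called after ">>>" by a JSON object that holds its "op" and its "data", one argument or row to a line. drive_tool: Moves the arm, as the interface text tells. Its arguments: {"type":"object","properties":{"moves":{"type":"array"},"grip_force":{"type":"number"}},"required":["moves"]}

```bash
mkdir -p pics; ls
cat > h.py <<'E'
import numpy as np, cv2
from station import *
def cam(n):
    f=grab_frame(n); H,W=f['img'].shape[:2]
    f['f']=H/2/np.tan(np.radians(f['fovy'])/2)
    f['R']=cv2.Rodrigues(np.array(f['rvec'],float))[0]; f['t']=np.array(f['tvec'],float).ravel()
    return f
def cloud(f):
    z=f['range_z'].astype(float); v,u=np.mgrid[:z.shape[0],:z.shape[1]]
    P=np.stack([(u-f['cx'])/f['f']*z,(v-f['cy'])/f['f']*z,z],-1)
    P=(P-f['t'])@f['R']; P[z<=0]=np.nan
    return P
def save(n,img): cv2.imwrite('pics/'+n,cv2.cvtColor(img,cv2.COLOR_RGB2BGR))
E
python3 - <<'E'
from h import *
print(get_state(),tcp_to_grasp)
import pickle
D={}
for n in('scene','side','wrist'):
    D[n]=cam(n); save(n+'0.png',D[n]['img']); f=D[n]; print(n,f['fovy'],f['cx'],f['cy'],-f['R'].T@f['t'],f['R'][2],(f['range_z']>0).mean())
pickle.dump(D,open('d0.pkl','wb'))
E
```

```text
pics
{'t': 0.0, 'q': array([ 2.88075700e-01,  3.59381904e-01,  1.10273753e-02, -3.47143238e-04,
       -1.22409424e+00, -2.88086862e-01]), 'qd': array([ 0.00074991,  0.00149751, -0.00100462,  0.0003298 , -0.00035813,
       -0.00016698]), 'joint_efforts': array([-8.00930356e-04, -5.82726967e+01,  2.93058443e+01,  6.99745238e+00,
        6.93249181e-03, -2.06530804e-04]), 'eef_pos': array([ 6.74793938e-01, -2.14060385e-05,  4.03712497e-01]), 'ee_rot': array([-3.14143600e+00, -1.67706912e-03,  3.14146313e+00]), 'force': array([-0.48214857,  0.47105999,  0.02423244]), 'moment': array([ 0.03239537,  0.01827873, -0.02544682]), 'width': 0.08744496310158835} 0.1593
scene 44.977632447061346 283.82392859026993 205.77313697639073 [0.95778409 0.79028139 0.77421734] [-0.35354005 -0.68986656 -0.63173853] 0.995922619047619
side 51.78778257820431 276.9202230125233 213.7751177854289 [0.42535353 0.58211316 0.70818331] [ 0.12572347 -0.67143709 -0.730319  ] 0.9959523809523809
wrist 66.75678257931295 283.394603565814 205.79918600870548 [ 0.67349582 -0.08000601  0.3837553 ] [-0.00190998  0.29503193 -0.95548549] 0.9960034013605442
```

View pics/scene0.png

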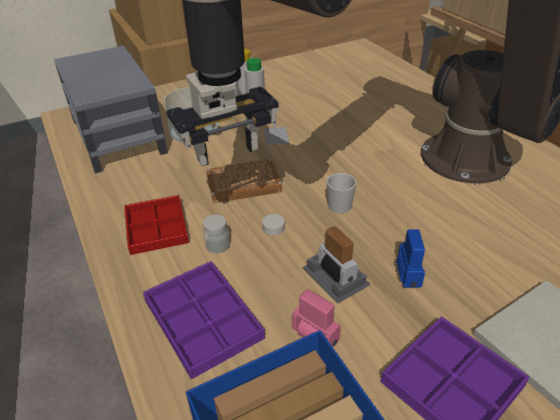

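View pics/side0.png

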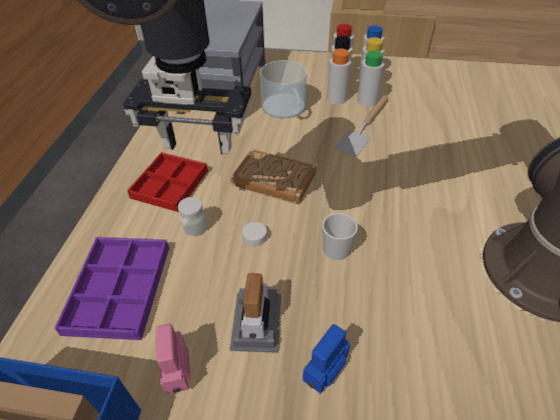

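The roller with the brown grip on the grey stand is at scene (338,262) and side (255,310). Its look-alikes are pink at scene (317,318) / side (172,358), and blue at (411,258) / (327,357). Only the wooden-grip one on the grey stand fits the description. The print block is at scene (245,180) / side (275,175), the soap at (273,225) / (255,234), the jar at (216,234) and the cup at (341,193).

Run:
```python
from h import *
import pickle
D=pickle.load(open('d0.pkl','rb'))
W={'scene':{'roller':(300,225,372,298),'block':(200,155,290,205),'jar':(200,212,233,255),'cup':(322,170,360,215),'soap':(260,212,288,238),'pink':(290,285,345,345),'blue':(395,228,430,290)},
'side':{'roller':(228,268,285,352),'block':(228,148,320,203),'jar':(176,196,208,238),'cup':(318,212,360,262),'soap':(240,220,270,248),'pink':(155,322,192,395),'blue':(300,322,352,392)}}
for n in W:
    P=cloud(D[n]); img=D[n]['img']
    for k,(a,b,c,d) in W[n].items():
        p=P[b:d,a:c].reshape(-1,3); col=img[b:d,a:c].reshape(-1,3).astype(int)
        m=p[:,2]>0.012; q=p[m]; 
        rect=cv2.minAreaRect((q[:,:2]*1000).astype(np.float32))
        print(n,k,np.round(rect[0]),np.round(rect[1]),round(rect[2],1),'zpct',np.round(1000*np.percentile(q[:,2],[50,90,98])))
        zt=np.percentile(q[:,2],98)
        if k=='roller':
            t=q[q[:,2]>zt-.004]; r=cv2.minAreaRect((t[:,:2]*1000).astype(np.float32)); print('  top',r,len(t))
            t=q[(q[:,2]<.032)]; r=cv2.minAreaRect((t[:,:2]*1000).astype(np.float32)); print('  stand',r,len(t))
P=cloud(D['scene'])
cr=cv2.resize(np.hstack([D['scene']['img'][222:302,295:375],D['side']['img'][268:348,215:295]]),(800,400),interpolation=cv2.INTER_CUBIC); 
cb=cv2.resize(D['side']['img'][145:205,225:325],(333,200),interpolation=cv2.INTER_CUBIC)
cb2=cv2.resize(D['scene']['img'][150:210,195:295],(333,200),interpolation=cv2.INTER_CUBIC)
o=np.zeros((600,800,3),np.uint8);o[:400]=cr;o[400:,:333]=cb;o[400:,340:673]=cb2;save('crop.png',o)
```

```text
scene roller [603. 227.] [181. 119.] 23.0 zpct [ 61. 114. 116.]
  top ((540.9035034179688, 201.79270935058594), (27.016143798828125, 60.241092681884766), 7.1724629402160645) 280
  stand ((540.0678100585938, 198.99594116210938), (71.81747436523438, 107.75800323486328), 6.957089424133301) 579
scene block [ 601. -104.] [304. 182.] 71.5 zpct [ 29.  32. 237.]
scene jar [720.  -2.] [52. 53.] 25.3 zpct [51. 70. 71.]
scene cup [409.  10.] [69. 68.] 16.5 zpct [54. 73. 76.]
scene soap [583.   4.] [53. 50.] 61.2 zpct [21. 23. 24.]
scene pink [652. 308.] [230.  87.] 52.1 zpct [ 79. 120. 129.]
scene blue [415. 269.] [89. 41.] 68.2 zpct [ 58. 105. 107.]
side roller [541. 202.] [ 71. 107.] 6.5 zpct [ 54. 116. 117.]
  top ((540.545166015625, 204.65171813964844), (25.456222534179688, 59.6609992980957), 5.48999547958374) 464
  stand ((541.1326904296875, 201.63082885742188), (70.51473999023438, 106.87431335449219), 6.493166923522949) 728
side block [ 591. -114.] [258. 175.] 76.5 zpct [29. 32. 33.]
side jar [741. -22.] [ 53. 115.] 45.9 zpct [51. 70. 72.]
side cup [410.  13.] [66. 69.] 3.9 zpct [52. 74. 76.]
side soap [585.   5.] [51. 51.] 41.9 zpct [22. 24. 24.]
side pink [654. 313.] [47. 85.] 22.1 zpct [ 66. 106. 107.]
side blue [410. 274.] [85. 46.] 60.6 zpct [ 66. 107. 108.]
```

View pics/crop.png

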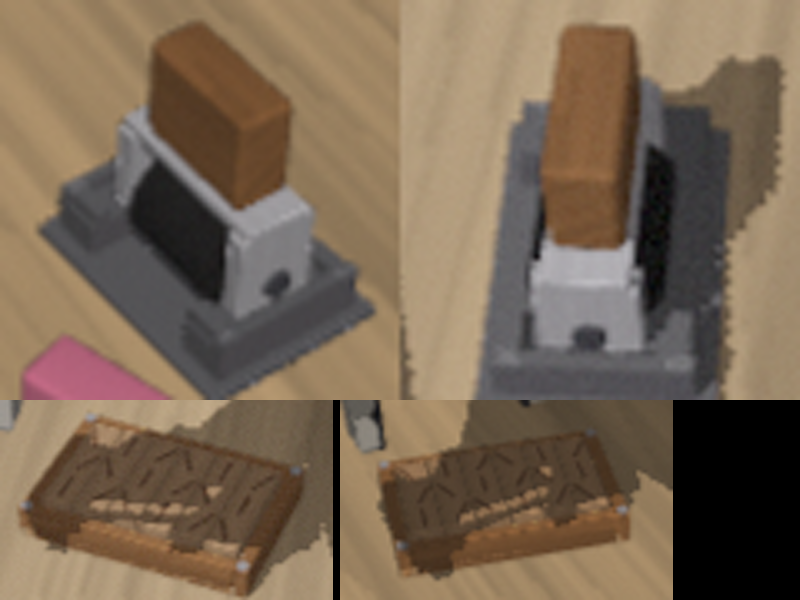

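View pics/wrist0.png

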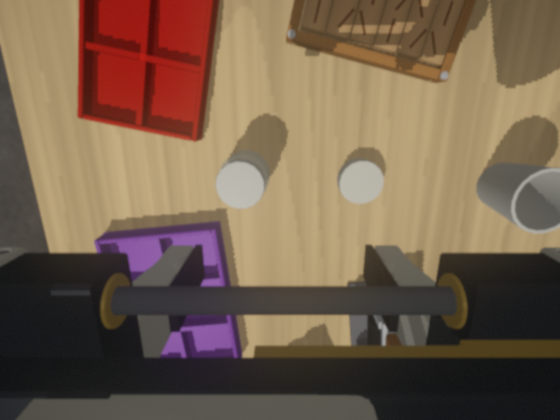

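The crops confirm it: wooden grip, aluminium bridge and black drum on the grey stand. Both views put the grip centre at (0.541, 0.203), with its top at 116 mm, which matches the 22+70+24 mm expected, and x axis yaw ≈ +6.3°. Next I measure the block and work out the grasp approach.

Run:
```python
from h import *
import pickle
D=pickle.load(open('d0.pkl','rb'))
W={'scene':(200,155,290,205),'side':(222,145,325,205),'wrist':(280,0,480,90)}
for n,(a,b,c,d) in W.items():
    P=cloud(D[n])[b:d,a:c]; z=P[...,2]
    m=((z>.019)&(z<.038)).astype(np.uint8)
    m=cv2.morphologyEx(m,cv2.MORPH_OPEN,np.ones((3,3)))
    k,l,s,_=cv2.connectedComponentsWithStats(m); i=1+np.argmax(s[1:,4]); q=P[l==i]
    r=cv2.minAreaRect((q[:,:2]*1000).astype(np.float32)); print(n,r,s[i],np.percentile(q[:,2]*1000,[5,50,95]).round(1))
    (cx,cy),_,an=r; an=an if r[1][0]>r[1][1] else an-90
    e=np.array([np.cos(np.radians(an)),np.sin(np.radians(an))]); f=np.array([-e[1],e[0]])
    o=q[:,:2]*1000-[cx,cy]; X=o@e;Y=o@f
    for x in (-62.5,-37.5,-12.5,12.5,37.5,62.5):
        g=(abs(X-x)<9)&(abs(Y)<38)
        if g.sum()>5: print('  slat',x,g.sum(),np.round(np.median(q[g,2])*1000,1))
    g=(abs(X)>79)|(abs(Y)>50); print('  rim',np.round(np.percentile(q[g,2]*1000,[50,80]),1),'long axis deg',an)
```

```text
scene ((573.6248779296875, -185.02069091796875), (126.53761291503906, 174.63124084472656), 76.69514465332031) [   6    4   76   39 1957] [22.2 29.2 32.7]
  slat -62.5 119 29.7
  slat -37.5 128 30.6
  slat -12.5 127 31.2
  slat 12.5 126 31.5
  slat 37.5 127 30.7
  slat 62.5 130 29.8
  rim [25.1 26.6] long axis deg -13.304855346679688
side ((575.2948608398438, -180.9558868408203), (119.74980163574219, 175.148681640625), 76.30008697509766) [   8    4   86   49 2506] [22.7 29.6 32.7]
  slat -62.5 164 30.2
  slat -37.5 165 30.9
  slat -12.5 160 31.6
  slat 12.5 163 31.9
  slat 37.5 165 31.1
  slat 62.5 148 30.2
  rim [25.5 26.6] long axis deg -13.699913024902344
wrist ((577.0377197265625, -163.33154296875), (76.32453918457031, 174.83831787109375), 76.58704376220703) [    6     0   190    81 10421] [24.4 30.  32.3]
  slat -62.5 1384 29.9
  slat -37.5 1278 30.7
  slat -12.5 1169 31.2
  slat 12.5 1058 31.3
  slat 37.5 935 30.7
  slat 62.5 819 29.5
  rim [26.  26.7] long axis deg -13.412956237792969
```

>>> {"op": "drive_tool", "data": {
  "moves": [
    [40, 60, 0, 0, 0, 0, -1],
    [90, 120, 0, 0, 0, -3, -1],
    [120, 180, 30, 0, 0, -6.3, -1],
    [134, 203, 60, 0, 0, -6.3, -1],
    [134, 203, 60, 0, 0, -6.3, -1],
    [134, 203, 60, 0, 0, -6.3, -1]
  ]
}}

```text
t: 0.9
eef_pos: [0.5409, 0.2035, 0.3445]
ee_rot: [-3.141, -0.0, -3.03]
force: [0.7, 0.2, 0.4]
width: 0.0874
```

Both views agree on the block: centre ≈ (0.575, −0.182), long axis −13.4°, rim 26 mm, slat tops 29.5–32 mm. Now I'll descend and grasp.

>>> {"op": "drive_tool", "data": {
  "moves": [
    [0, 0, 30, 0, 0, 0, -1],
    [0, 0, 60, 0, 0, 0, -1],
    [0, 0, 80, 0, 0, 0, -1],
    [0, 0, 91, 0, 0, 0, -1],
    [0, 0, 91, 0, 0, 0, 0],
    [0, 0, 91, 0, 0, 0, 0.3],
    [0, 0, 91, 0, 0, 0, 1],
    [0, 0, 91, 0, 0, 0, 1],
    [0, 0, 91, 0, 0, 0, 1],
    [0, 0, 91, 0, 0, 0, 1],
    [0, 0, 91, 0, 0, 0, 1]
  ],
  "grip_force": 50
}}

```text
t: 2.28
eef_pos: [0.5409, 0.203, 0.2536]
ee_rot: [-3.142, -0.0, -3.032]
force: [0.1, -0.1, 0.1]
width: 0.026
```

Run:
```python
from h import *
s=get_state();print(s['t'],s['eef_pos'],s['ee_rot'],s['force'],s['moment'],s['width'])
f=cam('side');save('grasp.png',cv2.resize(f['img'][200:380,180:340],(640,720))[:600])
```

```text
2.275 [0.54088635 0.20297424 0.25364369] [-3.14154310e+00 -1.89767757e-04 -3.03166344e+00] [ 0.0768953  -0.13464612  0.13047636] [-0.04010717  0.17248888 -0.01906768] 0.026034356502588726
```

View pics/grasp.png

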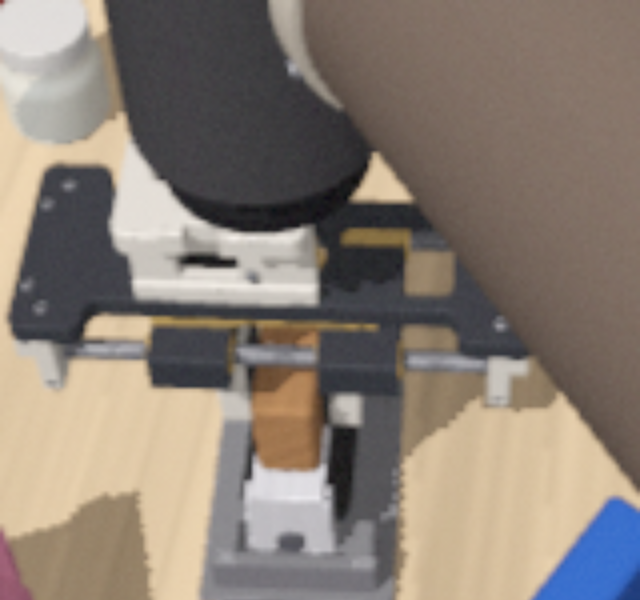

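Grasp is good: width 26 mm, roller still square in the stand. I'll lift and carry it over the near end slat.

>>> {"op": "drive_tool", "data": {
  "moves": [
    [0, 0, -10, 0, 0, 0, 1],
    [0, 0, -40, 0, 0, 0, 1],
    [0, 0, -80, 0, 0, 0, 1],
    [0, 0, -115, 0, 0, 0, 1],
    [8, -40, -125, 0, 0, 3, 1],
    [18, -95, -125, 0, 0, 6, 1],
    [28, -150, -125, 0, 0, 10, 1],
    [38, -205, -125, 0, 0, 14, 1],
    [48, -260, -125, 0, 0, 18, 1],
    [58, -315, -125, 0, 0, 19.7, 1],
    [67, -355, -125, 0, 0, 19.7, 1],
    [67.5, -365, -120, 0, 0, 19.7, 1]
  ]
}}

```text
t: 3.82
eef_pos: [0.5131, -0.1694, 0.3739]
ee_rot: [-3.142, -0.0, 2.905]
force: [-0.1, -0.2, -4.2]
width: 0.0256
```

>>> {"op": "drive_tool", "data": {
  "moves": [
    [0, 0, 20, 0, 0, 0, 1],
    [0, 0, 40, 0, 0, 0, 1],
    [0, 0, 40, 0, 0, 0, 1],
    [0, 0, 40, 0, 0, 0, 1]
  ]
}}

```text
t: 4.32
eef_pos: [0.5143, -0.1669, 0.3344]
ee_rot: [-3.141, 0.001, 2.908]
force: [0.3, -1.0, -4.0]
width: 0.0258
```

Run:
```python
from h import *
s=get_state();print(s['t'],s['eef_pos'],s['ee_rot'],s['force'],s['moment'],s['width'])
f=cam('side');g=cam('wrist');save('over.png',np.hstack([cv2.resize(f['img'][90:240,170:370],(400,300)),cv2.resize(g['img'],(400,300))]))
```

```text
4.325 [ 0.5143178  -0.16692477  0.33439131] [-3.14148913e+00  6.06680315e-04  2.90843876e+00] [ 0.27291219 -1.04517375 -3.95028246] [ 0.04644632 -0.08912221  0.00422267] 0.025759090854807477
```

View pics/over.png

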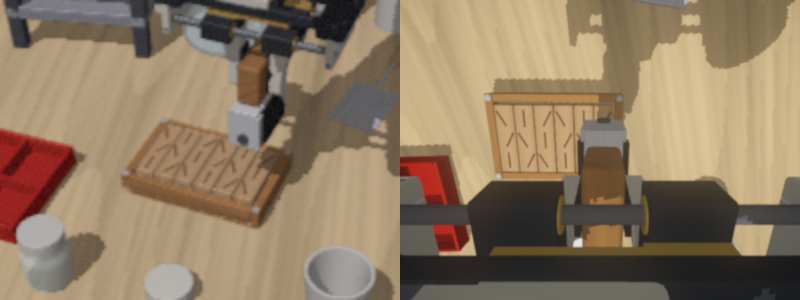

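The roller is hanging straight (≈0.4 kg), over the near end slat at yaw −13.4° along the block. I'll go down close and then feel for the stop.

>>> {"op": "drive_tool", "data": {
  "moves": [
    [0, 0, 25, 0, 0, 0, 1],
    [0, 0, 45, 0, 0, 0, 1],
    [0, 0, 56, 0, 0, 0, 1],
    [0, 0, 58, 0, 0, 0, 1],
    [0, 0, 58, 0, 0, 0, 1]
  ]
}}

```text
t: 5.05
eef_pos: [0.5143, -0.1672, 0.2764]
ee_rot: [3.142, 0.001, 2.908]
force: [-0.2, 0.1, -4.3]
width: 0.026
```

>>> {"op": "drive_tool", "data": {
  "moves": [
    [0, 0, 0.5, 0, 0, 0, 1],
    [0, 0, 1, 0, 0, 0, 1],
    [0, 0, 1.5, 0, 0, 0, 1],
    [0, 0, 2, 0, 0, 0, 1],
    [0, 0, 2, 0, 0, 0, 1]
  ]
}}

```text
t: 5.68
eef_pos: [0.514, -0.1672, 0.2737]
ee_rot: [-3.142, 0.0, 2.908]
force: [0.3, -0.9, -4.1]
width: 0.0256
```

>>> {"op": "drive_tool", "data": {
  "moves": [
    [0, 0, 0.5, 0, 0, 0, 1],
    [0, 0, 1, 0, 0, 0, 1],
    [0, 0, 1, 0, 0, 0, 1]
  ]
}}

```text
t: 6.05
eef_pos: [0.5142, -0.1673, 0.273]
ee_rot: [-3.142, 0.001, 2.908]
force: [-0.4, 0.4, 0.1]
width: 0.026
```

Contact: +4 N at bottom z ≈ 29.5 mm, as measured. Continuing in small steps.

>>> {"op": "drive_tool", "data": {
  "moves": [
    [0, 0, 0.5, 0, 0, 0, 1],
    [0, 0, 1, 0, 0, 0, 1],
    [0, 0, 1, 0, 0, 0, 1]
  ]
}}

```text
t: 6.42
eef_pos: [0.5139, -0.1672, 0.2716]
ee_rot: [-3.142, -0.0, 2.908]
force: [0.7, 0.1, 0.0]
width: 0.0258
```

>>> {"op": "drive_tool", "data": {
  "moves": [
    [0, 0, 0.5, 0, 0, 0, 1],
    [0, 0, 1, 0, 0, 0, 1],
    [0, 0, 1, 0, 0, 0, 1]
  ]
}}

```text
t: 6.8
eef_pos: [0.5139, -0.1672, 0.2706]
ee_rot: [3.142, -0.0, 2.908]
force: [0.4, -0.6, -0.7]
width: 0.0261
```

>>> {"op": "drive_tool", "data": {
  "moves": [
    [0, 0, 0.5, 0, 0, 0, 1],
    [0, 0, 1, 0, 0, 0, 1],
    [0, 0, 1, 0, 0, 0, 1]
  ]
}}

```text
t: 7.18
eef_pos: [0.514, -0.1673, 0.2703]
ee_rot: [-3.141, 0.0, 2.908]
force: [-2.3, -0.4, 7.1]
width: 0.0258
```

>>> {"op": "drive_tool", "data": {
  "moves": [
    [0, 0, 0.5, 0, 0, 0, 1],
    [0, 0, 0.5, 0, 0, 0, 1]
  ]
}}

```text
t: 7.42
eef_pos: [0.5141, -0.1673, 0.2703]
ee_rot: [-3.141, 0.001, 2.908]
force: [-3.4, 1.1, 11.0]
width: 0.0256
```

Hard stop felt at bottom z ≈ 26.7 mm, with a push of ≈15 N. I'll ease off slightly and start rolling (tool −x).

>>> {"op": "drive_tool", "data": {
  "moves": [
    [0, 0, -0.2, 0, 0, 0, 1],
    [-1, 0, -0.2, 0, 0, 0, 1],
    [-2, 0, -0.2, 0, 0, 0, 1],
    [-3, 0, -0.2, 0, 0, 0, 1],
    [-4, 0, -0.2, 0, 0, 0, 1],
    [-5, 0, -0.2, 0, 0, 0, 1],
    [-6, 0, -0.2, 0, 0, 0, 1]
  ]
}}

```text
t: 8.3
eef_pos: [0.5199, -0.1687, 0.2703]
ee_rot: [-3.141, 0.001, 2.908]
force: [-2.5, 0.6, 9.1]
width: 0.0257
```

>>> {"op": "drive_tool", "data": {
  "moves": [
    [-1, 0, 0, 0, 0, 0, 1],
    [-2, 0, 0, 0, 0, 0, 1],
    [-3, 0, 0, 0, 0, 0, 1],
    [-4, 0, 0, 0, 0, 0, 1],
    [-5, 0, 0, 0, 0, 0, 1],
    [-6, 0, 0, 0, 0, 0, 1]
  ]
}}

```text
t: 9.05
eef_pos: [0.5261, -0.1702, 0.2703]
ee_rot: [-3.141, 0.002, 2.908]
force: [0.4, -0.4, 6.6]
width: 0.0257
```

Push is 11–13 N at constant height, so the stop is real. Continuing with a touch more push.

>>> {"op": "drive_tool", "data": {
  "moves": [
    [-1, 0, 0.2, 0, 0, 0, 1],
    [-2, 0, 0.2, 0, 0, 0, 1],
    [-3, 0, 0.2, 0, 0, 0, 1],
    [-4, 0, 0.2, 0, 0, 0, 1],
    [-5, 0, 0.2, 0, 0, 0, 1],
    [-6, 0, 0.2, 0, 0, 0, 1],
    [-7, 0, 0.2, 0, 0, 0, 1],
    [-8, 0, 0.2, 0, 0, 0, 1]
  ]
}}

```text
t: 10.05
eef_pos: [0.5341, -0.1721, 0.2703]
ee_rot: [-3.141, 0.002, 2.908]
force: [-0.1, -1.5, 6.9]
width: 0.026
```

>>> {"op": "drive_tool", "data": {
  "moves": [
    [-1, 0, 0, 0, 0, 0, 1],
    [-2, 0, 0, 0, 0, 0, 1],
    [-3, 0, 0, 0, 0, 0, 1],
    [-4, 0, 0, 0, 0, 0, 1],
    [-5, 0, 0, 0, 0, 0, 1],
    [-6, 0, 0, 0, 0, 0, 1],
    [-7, 0, 0, 0, 0, 0, 1],
    [-8, 0, 0, 0, 0, 0, 1]
  ]
}}

```text
t: 11.05
eef_pos: [0.5412, -0.1739, 0.2703]
ee_rot: [-3.141, 0.001, 2.908]
force: [-2.7, 0.5, 9.4]
width: 0.0258
```

>>> {"op": "drive_tool", "data": {
  "moves": [
    [-1, 0, 0, 0, 0, 0, 1],
    [-2, 0, 0, 0, 0, 0, 1],
    [-3, 0, 0, 0, 0, 0, 1],
    [-4, 0, 0, 0, 0, 0, 1],
    [-5, 0, 0, 0, 0, 0, 1],
    [-6, 0, 0, 0, 0, 0, 1],
    [-7, 0, 0, 0, 0, 0, 1],
    [-8, 0, 0, 0, 0, 0, 1],
    [-9, 0, 0, 0, 0, 0, 1],
    [-10, 0, 0, 0, 0, 0, 1]
  ]
}}

```text
t: 12.3
eef_pos: [0.5515, -0.1764, 0.2703]
ee_rot: [-3.141, 0.002, 2.908]
force: [-0.3, -0.1, 7.5]
width: 0.0258
```

>>> {"op": "drive_tool", "data": {
  "moves": [
    [-1, 0, 0, 0, 0, 0, 1],
    [-2, 0, 0, 0, 0, 0, 1],
    [-3, 0, 0, 0, 0, 0, 1],
    [-4, 0, 0, 0, 0, 0, 1],
    [-5, 0, 0, 0, 0, 0, 1],
    [-6, 0, 0, 0, 0, 0, 1],
    [-7, 0, 0, 0, 0, 0, 1],
    [-8, 0, 0, 0, 0, 0, 1],
    [-9, 0, 0, 0, 0, 0, 1],
    [-10, 0, 0, 0, 0, 0, 1]
  ]
}}

```text
t: 13.55
eef_pos: [0.5611, -0.1787, 0.2703]
ee_rot: [-3.141, 0.002, 2.908]
force: [-1.9, -0.9, 9.2]
width: 0.0256
```

>>> {"op": "drive_tool", "data": {
  "moves": [
    [-1, 0, 0, 0, 0, 0, 1],
    [-2, 0, 0, 0, 0, 0, 1],
    [-3, 0, 0, 0, 0, 0, 1],
    [-4, 0, 0, 0, 0, 0, 1],
    [-5, 0, 0, 0, 0, 0, 1],
    [-6, 0, 0, 0, 0, 0, 1],
    [-7, 0, 0, 0, 0, 0, 1],
    [-8, 0, 0, 0, 0, 0, 1],
    [-9, 0, 0, 0, 0, 0, 1],
    [-10, 0, 0, 0, 0, 0, 1]
  ]
}}

```text
t: 14.8
eef_pos: [0.5706, -0.181, 0.2703]
ee_rot: [-3.141, 0.001, 2.908]
force: [-1.9, -1.4, 8.2]
width: 0.0255
```

Steady at 12–13 N, now near mid-block.

>>> {"op": "drive_tool", "data": {
  "moves": [
    [-1, 0, 0, 0, 0, 0, 1],
    [-2, 0, 0, 0, 0, 0, 1],
    [-3, 0, 0, 0, 0, 0, 1],
    [-4, 0, 0, 0, 0, 0, 1],
    [-5, 0, 0, 0, 0, 0, 1],
    [-6, 0, 0, 0, 0, 0, 1],
    [-7, 0, 0, 0, 0, 0, 1],
    [-8, 0, 0, 0, 0, 0, 1],
    [-9, 0, 0, 0, 0, 0, 1],
    [-10, 0, 0, 0, 0, 0, 1],
    [-11, 0, 0, 0, 0, 0, 1],
    [-12, 0, 0, 0, 0, 0, 1]
  ]
}}

```text
t: 16.3
eef_pos: [0.5826, -0.1839, 0.2704]
ee_rot: [-3.141, 0.002, 2.908]
force: [-0.9, -2.6, 6.7]
width: 0.0261
```

>>> {"op": "drive_tool", "data": {
  "moves": [
    [-1, 0, 0, 0, 0, 0, 1],
    [-2, 0, 0, 0, 0, 0, 1],
    [-3, 0, 0, 0, 0, 0, 1],
    [-4, 0, 0, 0, 0, 0, 1],
    [-5, 0, 0, 0, 0, 0, 1],
    [-6, 0, 0, 0, 0, 0, 1],
    [-7, 0, 0, 0, 0, 0, 1],
    [-8, 0, 0, 0, 0, 0, 1],
    [-9, 0, 0, 0, 0, 0, 1],
    [-10, 0, 0, 0, 0, 0, 1],
    [-11, 0, 0, 0, 0, 0, 1],
    [-12, 0, 0, 0, 0, 0, 1]
  ]
}}

```text
t: 17.8
eef_pos: [0.5938, -0.1867, 0.2704]
ee_rot: [-3.141, 0.001, 2.908]
force: [-2.4, -1.7, 9.2]
width: 0.0261
```

>>> {"op": "drive_tool", "data": {
  "moves": [
    [-1, 0, 0, 0, 0, 0, 1],
    [-2, 0, 0, 0, 0, 0, 1],
    [-3, 0, 0, 0, 0, 0, 1],
    [-4, 0, 0, 0, 0, 0, 1],
    [-5, 0, 0, 0, 0, 0, 1],
    [-6, 0, 0, 0, 0, 0, 1],
    [-7, 0, 0, 0, 0, 0, 1],
    [-8, 0, 0, 0, 0, 0, 1],
    [-9, 0, 0, 0, 0, 0, 1],
    [-10, 0, 0, 0, 0, 0, 1],
    [-11, 0, 0, 0, 0, 0, 1],
    [-12, 0, 0, 0, 0, 0, 1]
  ]
}}

```text
t: 19.3
eef_pos: [0.6058, -0.1896, 0.2703]
ee_rot: [-3.141, 0.002, 2.908]
force: [-1.1, -1.8, 6.0]
width: 0.0258
```

>>> {"op": "drive_tool", "data": {
  "moves": [
    [-1, 0, 0.2, 0, 0, 0, 1],
    [-2, 0, 0.2, 0, 0, 0, 1],
    [-3, 0, 0.2, 0, 0, 0, 1],
    [-4, 0, 0.2, 0, 0, 0, 1],
    [-5, 0, 0.2, 0, 0, 0, 1],
    [-6, 0, 0.2, 0, 0, 0, 1],
    [-7, 0, 0.2, 0, 0, 0, 1],
    [-8, 0, 0.2, 0, 0, 0, 1],
    [-9, 0, 0.2, 0, 0, 0, 1],
    [-10, 0, 0.2, 0, 0, 0, 1],
    [-11, 0, 0.2, 0, 0, 0, 1],
    [-12, 0, 0.2, 0, 0, 0, 1]
  ]
}}

```text
t: 20.8
eef_pos: [0.6172, -0.1924, 0.2703]
ee_rot: [-3.141, 0.001, 2.908]
force: [-2.5, -2.6, 9.2]
width: 0.0257
```

>>> {"op": "drive_tool", "data": {
  "moves": [
    [-1, 0, 0, 0, 0, 0, 1],
    [-2, 0, 0, 0, 0, 0, 1],
    [-3, 0, 0, 0, 0, 0, 1],
    [-4, 0, 0, 0, 0, 0, 1],
    [-5, 0, 0, 0, 0, 0, 1],
    [-6, 0, 0, 0, 0, 0, 1],
    [-7, 0, 0, 0, 0, 0, 1],
    [-8, 0, 0, 0, 0, 0, 1],
    [-9, 0, 0, 0, 0, 0, 1],
    [-10, 0, 0, 0, 0, 0, 1],
    [-11, 0, 0, 0, 0, 0, 1],
    [-12, 0, 0, 0, 0, 0, 1]
  ]
}}

```text
t: 22.3
eef_pos: [0.6292, -0.1953, 0.2703]
ee_rot: [-3.141, 0.002, 2.908]
force: [-1.2, -2.5, 7.0]
width: 0.0259
```

>>> {"op": "drive_tool", "data": {
  "moves": [
    [-1, 0, 0, 0, 0, 0, 1],
    [-2, 0, 0, 0, 0, 0, 1],
    [-3, 0, 0, 0, 0, 0, 1],
    [-4, 0, 0, 0, 0, 0, 1],
    [-5, 0, 0, 0, 0, 0, 1],
    [-6, 0, 0, 0, 0, 0, 1],
    [-6.5, 0, 0.2, 0, 0, 0, 1],
    [-6.5, 0, 0.2, 0, 0, 0, 1],
    [-6.5, 0, 0.2, 0, 0, 0, 1]
  ]
}}

```text
t: 23.42
eef_pos: [0.6356, -0.1968, 0.2703]
ee_rot: [-3.14, 0.003, 2.908]
force: [-1.0, -3.1, 7.2]
width: 0.0257
```

Run:
```python
from h import *
s=get_state();print(s['t'],s['eef_pos'],s['ee_rot'],s['force'],s['moment'],s['width'])
f=cam('side');g=cam('wrist');save('endr.png',np.hstack([cv2.resize(f['img'][90:240,170:370],(400,300)),cv2.resize(g['img'],(400,300))]))
for n,fr,(a,b,c,d) in(('side',f,(222,145,325,205)),('wrist',g,(200,0,480,300))):
    P=cloud(fr)[b:d,a:c].reshape(-1,3)
    e=np.array([.9728,-.2317]);fv=np.array([.2317,.9728]);o=P[:,:2]-[.575,-.182];X=o@e*1e3;Y=o@fv*1e3
    for x in (-62.5,-37.5,-12.5,12.5,37.5,62.5):
        k=(abs(X-x)<8)&(abs(Y)<38)&(abs(P[:,2]-.029)<.006)
        if k.sum()>5: print(n,x,k.sum(),np.round(np.median(P[k,2])*1000,1))
    k=(abs(abs(X)-82)<3)&(abs(Y)<40)&(abs(P[:,2]-.027)<.005);print(' rim',k.sum(),np.round(np.median(P[k,2])*1000,1))
```

```text
23.425 [ 0.63564779 -0.19683365  0.27033589] [-3.14047375e+00  2.59428911e-03  2.90833172e+00] [-1.03467148 -3.13484569  7.20912035] [-1.22099443  0.27416769  0.01950138] 0.02572242096330714
side -62.5 145 26.9
side -37.5 142 26.9
side -12.5 143 26.9
side 12.5 144 26.7
side 37.5 142 26.7
side 62.5 14 26.8
 rim 69 26.1
wrist -62.5 1867 26.8
wrist -37.5 1753 26.8
wrist -12.5 1754 26.7
wrist 12.5 1740 26.7
wrist 37.5 611 26.7
 rim 718 25.6
```

View pics/endr.png

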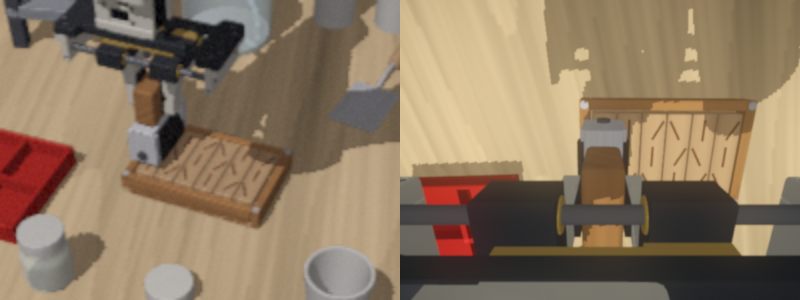

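Drum on the far end slat (left crop ~(150,150)) with ≈11 N push. Slat tops in both views are level at 26.7–26.9 mm, so all are home. I'll lift straight up and return to above the stand.

>>> {"op": "drive_tool", "data": {
  "moves": [
    [0, 0, -5, 0, 0, 0, 1],
    [0, 0, -30, 0, 0, 0, 1],
    [0, 0, -65, 0, 0, 0, 1],
    [0, 0, -100, 0, 0, 0, 1],
    [0, 0, -130, 0, 0, 0, 1],
    [10, 20, -135, 0, 0, -1, 1],
    [30, 60, -135, 0, 0, -4, 1],
    [55, 110, -135, 0, 0, -8, 1],
    [80, 160, -135, 0, 0, -12, 1],
    [105, 210, -135, 0, 0, -16, 1],
    [130, 260, -135, 0, 0, -19.7, 1],
    [155, 310, -135, 0, 0, -19.7, 1]
  ]
}}

```text
t: 25.02
eef_pos: [0.5543, 0.1436, 0.4022]
ee_rot: [-3.141, -0.003, -3.03]
force: [1.1, 0.4, -4.6]
width: 0.0259
```

>>> {"op": "drive_tool", "data": {
  "moves": [
    [0, 30, 30, 0, 0, 0, 1],
    [0, 45, 60, 0, 0, 0, 1],
    [0, 45, 60, 0, 0, 0, 1],
    [0, 45, 60, 0, 0, 0, 1]
  ]
}}

```text
t: 25.52
eef_pos: [0.5509, 0.1862, 0.3437]
ee_rot: [-3.141, -0.001, -3.031]
force: [0.2, 0.8, -4.4]
width: 0.0254
```

Run:
```python
from h import *
s=get_state();print(s['t'],s['eef_pos'],s['ee_rot'],s['force'],s['moment'],s['width'])
p=np.array([.5409,.2030])-s['eef_pos'][:2]; y=s['ee_rot'][2]; print('tool xy mm',1e3*(p@[np.cos(y),np.sin(y)]),1e3*(p@[np.sin(y),-np.cos(y)]),'yaw to go',np.degrees(-3.0317-y))
f=cam('side');g=cam('scene');save('ret.png',np.hstack([cv2.resize(f['img'][200:360,180:340],(400,400)),cv2.resize(g['img'][160:320,260:420],(400,400))]))
```

```text
25.525 [0.55093307 0.18618956 0.34369839] [-3.14099011e+00 -7.31649140e-04 -3.03096843e+00] [ 0.24077657  0.76126944 -4.42624805] [ 0.01755224 -0.0862366   0.0147612 ] 0.025410960487359375
tool xy mm 8.115892377427553 17.81532132848741 yaw to go -0.04191571834787946
```

View pics/ret.png

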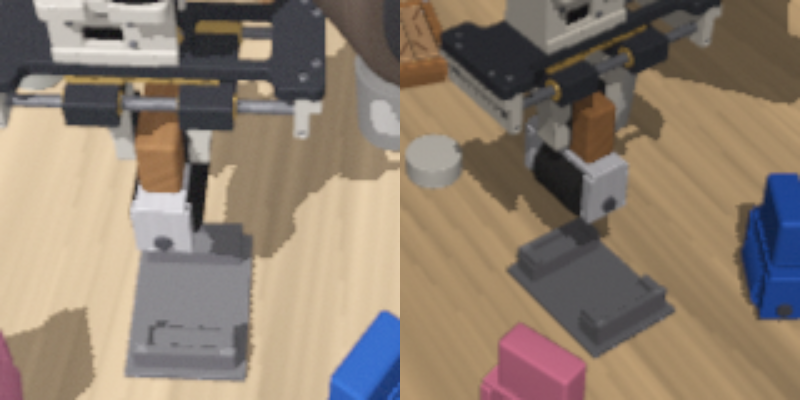

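Roller upright in the hand, stand clear and unmoved at side crop (190,300). Move over it and lower, feeling for early contact with the lips.

>>> {"op": "drive_tool", "data": {
  "moves": [
    [8, 17, 0, 0, 0, 0, 1],
    [8, 17, 20, 0, 0, 0, 1],
    [8, 17, 50, 0, 0, 0, 1],
    [8, 17, 70, 0, 0, 0, 1],
    [8, 17, 78, 0, 0, 0, 1],
    [8, 17, 82, 0, 0, 0, 1],
    [8, 17, 85, 0, 0, 0, 1],
    [8, 17, 86, 0, 0, 0, 1],
    [8, 17, 86, 0, 0, 0, 1]
  ]
}}

```text
t: 26.75
eef_pos: [0.5415, 0.2022, 0.2581]
ee_rot: [3.141, 0.001, -3.032]
force: [0.6, -0.4, -3.8]
width: 0.0258
```

>>> {"op": "drive_tool", "data": {
  "moves": [
    [0, 0, 1, 0, 0, 0, 1],
    [0, 0, 2, 0, 0, 0, 1],
    [0, 0, 3, 0, 0, 0, 1],
    [0, 0, 3, 0, 0, 0, 1]
  ]
}}

```text
t: 27.25
eef_pos: [0.5413, 0.2021, 0.2546]
ee_rot: [-3.141, -0.0, -3.032]
force: [0.1, 0.5, -4.4]
width: 0.0257
```

>>> {"op": "drive_tool", "data": {
  "moves": [
    [0, 0, 0.5, 0, 0, 0, 1],
    [0, 0, 1, 0, 0, 0, 1],
    [0, 0, 1.3, 0, 0, 0, 1],
    [0, 0, 1.3, 0, 0, 0, 1]
  ]
}}

```text
t: 27.75
eef_pos: [0.5414, 0.2022, 0.2536]
ee_rot: [-3.142, 0.0, -3.032]
force: [-1.3, -0.6, -2.3]
width: 0.0258
```

Touching down at the original height (0.2536). Release, wait, then back straight up.

>>> {"op": "drive_tool", "data": {
  "moves": [
    [0, 0, 0.2, 0, 0, 0, 0.4],
    [0, 0, 0.2, 0, 0, 0, 0],
    [0, 0, 0.2, 0, 0, 0, -0.5],
    [0, 0, 0.2, 0, 0, 0, -1],
    [0, 0, 0.2, 0, 0, 0, -1],
    [0, 0, 0.2, 0, 0, 0, -1],
    [0, 0, -15, 0, 0, 0, -1],
    [0, 0, -40, 0, 0, 0, -1],
    [0, 0, -80, 0, 0, 0, -1],
    [0, 0, -130, 0, 0, 0, -1],
    [0, 0, -150, 0, 0, 0, -1],
    [0, 0, -150, 0, 0, 0, -1]
  ]
}}

```text
t: 29.25
eef_pos: [0.5415, 0.2022, 0.4067]
ee_rot: [3.139, 0.005, -3.031]
force: [-0.9, -0.2, -0.0]
width: 0.088
```

Run:
```python
from h import *
s=get_state();print(s['t'],s['eef_pos'],s['force'],s['width'])
f=cam('side');g=cam('scene')
for n,fr,(a,b,c,d) in(('side',f,(228,268,285,352)),('scene',g,(300,225,372,298))):
    p=cloud(fr)[b:d,a:c].reshape(-1,3); p=p[(abs(p[:,0]-.541)<.07)&(abs(p[:,1]-.202)<.08)]
    t=p[(p[:,2]>.111)&(p[:,2]<.122)];q=p[(p[:,2]>.012)&(p[:,2]<.032)]
    for k in(t,q): print(n,len(k),np.median(k[:,2]),cv2.minAreaRect((k[:,:2]*1000).astype(np.float32)))
save('fin.png',np.hstack([cv2.resize(f['img'][140:380,130:370],(400,400)),cv2.resize(g['img'][150:310,220:380],(400,400))]))
P=cloud(f).reshape(-1,3);e=np.array([.9728,-.2317]);fv=np.array([.2317,.9728]);o=P[:,:2]-[.575,-.182];X=o@e*1e3;Y=o@fv*1e3
print([np.round(np.median(P[(abs(X-x)<8)&(abs(Y)<38)&(abs(P[:,2]-.029)<.006),2])*1000,1) for x in (-62.5,-37.5,-12.5,12.5,37.5,62.5)])
```

```text
29.25 [0.54154871 0.20218726 0.40672949] [-0.90381044 -0.15213522 -0.02970477] 0.08795387087732306
side 507 0.11572950196287073 ((541.9323120117188, 202.83261108398438), (26.238025665283203, 59.98966979980469), 5.925235748291016)
side 738 0.026421958733633566 ((540.921630859375, 201.64349365234375), (70.09029388427734, 106.84526062011719), 6.549017906188965)
scene 296 0.11471319618196343 ((540.8433227539062, 201.0077362060547), (26.78252410888672, 60.72309112548828), 5.381751537322998)
scene 581 0.024966048304691006 ((539.0879516601562, 198.8610382080078), (73.35845184326172, 108.77368927001953), 6.550568103790283)
[np.float64(27.2), np.float64(26.8), np.float64(26.9), np.float64(26.8), np.float64(27.1), np.float64(nan)]
  return _methods._mean(a, axis=axis, dtype=dtype,
  ret = ret.dtype.type(ret / rcount)
```

View pics/fin.png

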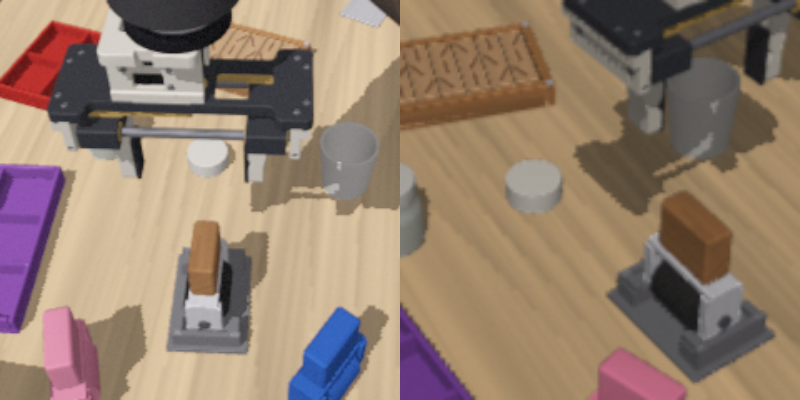

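The roller is seated upright on its stand and released. The far end slat (+62.5) was hidden from the side camera by the gripper, so I check it in the scene view before handing in.

Run:
```python
from h import *
P=cloud(cam('scene')).reshape(-1,3);e=np.array([.9728,-.2317]);fv=np.array([.2317,.9728]);o=P[:,:2]-[.575,-.183];X=o@e*1e3;Y=o@fv*1e3
r=[]
for x in (-62.5,-37.5,-12.5,12.5,37.5,62.5):
    z=P[(abs(X-x)<8)&(abs(Y)<35)&(abs(P[:,2]-.029)<.006),2]*1e3; r.append((len(z),np.median(z).round(1) if len(z) else None))
print(r)
if all(a>20 and b<27.8 for a,b in r[3:]): print(job_done())
```

```text
[(98, np.float64(26.5)), (101, np.float64(26.7)), (100, np.float64(26.8)), (100, np.float64(26.2)), (103, np.float64(26.6)), (107, np.float64(26.4))]
the job is handed in; nothing more can be done
None
```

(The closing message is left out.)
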